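# Close the slide hybridisation chamber and hold it shut for the clamps

### The job

Close the single-slide hybridisation chamber: take its lid, the narrower of the two lids lying on the bench, fit it over the base's two dowel pins with the cut corners together, and press it down against the gasket until it sits flush on the base all round. Finish with the hand still holding the lid pressed shut, so that the clamps could be slipped on (do not fit them), and leave everything else on the bench where it is.

Things in the scene. Friction and masses are not known exactly. Their poses are not given: they have to be found in the camera images.
- lid: Single-slide lid: dark anodised aluminium plate 130 (x) by 60 (y) by 8 mm, its +x +y corner cut at 45 degrees (18 mm legs). A grip rib along x over its centre: 74 long, 16 wide, 20 high (top at z = 28 mm). Two 7.5 mm through holes, ringed with steel. About 0.18 kg. Starts flat on the bench, rib up, at a heading up to 100 degrees either way. Origin: centre of the underside, z up.
- base: Single-slide base, loose on the bench: dark aluminium block 130 (x) by 60 (y) by 18 mm, +x +y corner cut like the lid's, a glass slide in its well, a pale gasket round the well and two upright dowel pins. About 0.4 kg. Origin: centre of the underside, z up. Closed, the lid's origin lies 18 mm above this one with the same axes; the lid fits one way round only.
- lid_holeA (a point): Centre of the lid's hole nearer the cut corner, at the underside: (54, 0, 0) mm in the lid's frame.
- lid_holeB (a point): Centre of the lid's other hole, at the underside: (-54, -18, 0) mm in the lid's frame.
- base_pinA (a point): Axis of the dowel pin nearer the base's cut corner, at the metal top: (54, 0, 18) mm in the base's frame. Steel, 6 mm, standing 14 mm above the metal top (tip at z = 32 mm), the last 4 mm tapered.
- base_pinB (a point): Axis of the other, equal dowel pin, at the metal top: (-54, -18, 18) mm in the base's frame.
- base_gasket (a point): Centre of the open gasket's top: (0, 0, 22) mm in the base's frame (the point does not follow the gasket down). Soft silicone frame 91 by 41 mm outside, 4 mm proud of the metal top; it gives about 3 N per mm, so the lid is flush on the metal at about 12 N; let go, it springs up again.
- wide_lid: Lid of the two-slide chamber, not wanted: as the other lid but 96 mm wide (130 by 96 by 8 mm, rib to 28 mm). Leave it alone. Origin: centre of the underside.
- wide_base: Base of the two-slide chamber, standing open to one side: 130 by 96 by 18 mm, with its own pins to 32 mm. Leave it alone. Origin: centre of the underside.
- clamp1: Loose C-shaped steel spring clamp, 30 by 36 by 33 mm high. Leave it. Origin: centre of the underside.
- clamp2: A second, equal clamp. Leave it. Origin: centre of the underside.
- tweezers: Steel tweezers lying flat, 140 mm long, 8 mm high. Leave them. Origin: centre of the underside.
Not all that is in view belongs to the job. Leave any orange or yellow look-alike of the base alone.

How it is judged:
By the outcome, as a careful person would: the job done as asked, in the order asked, and still so for the second after the job is handed in, while the arm keeps its last pose, push and grip.
It also fails if it takes over 40 s, if anything falls off the work surface, if the arm or the gripper's body presses on something with over 40 N, if the wrist force passes 120 N, or if a joint passes its speed limit or range.

### The arm

A 6-joint arm with a two-finger parallel gripper is mounted at the origin on the work surface. World frame = base frame: x ahead of the robot, y to its left, z up, the work surface at z = 0. Lengths are in m, angles in degrees, forces in N, time in s.
With the tool pointing down it reaches from about 0.325 to 0.85 m from the base axis. Payload 15.5 kg.
Tool frame: the origin (TCP) lies midway between the tips of the shut fingers; the grasp point (between the pads) lies 19 mm behind it; z points along the fingers, y is the line along which they close (so a half turn about z gives the same grasp; the last joint's range is limited). The gripper opens to 91 mm and grips with 3 to 60 N. Pads are 32 mm wide; open, the fingers measure 118 mm over their backs; the gripper's body (76 mm by 178 mm) begins 60 mm behind the grasp point.
Start: joints at [68.841, 28.281, 77.091, -0, 74.628, -5.472], TCP at [0.169, 0.602, 0.191] pointing down, gripper open.
Joint ranges: [-166.48, 166.48], [-47.26, 123.95], [12.59, 153.08], [-70.14, 250.14], [6.76, 159.57], [-176.63, 176.63]. Speed limits (degrees/s): [108.29, 108.29, 147.25, 172.46, 172.46, 172.46].

### API

Orientations are given as a 3x3 rotation matrix whose columns are the frame's x, y, z axes.
In Python, from bench import ctrl gives the robot as it stands. The module is installed in compiled form; this text tells all that it offers. Calls block until the motion is done:
- ctrl.goto(position, orientation): joint-space move of the TCP to a pose.
- ctrl.move_l(position, vel=0.15, ori=None, contact_N=None): straight line of the TCP; ori=None keeps the orientation; vel is the mean speed in m/s. With contact_N (N) it stops when the force on the tool has changed by that much, and returns True; else False.
- ctrl.movej(angles): joint-space move.
- ctrl.command_gripper(opening): opening from 0.0 (shut) to 1.0 (fully open); the grip force is fixed at half the most; returns when the fingers have stopped.
- ctrl.sleep(seconds).
- ctrl.ik(position, orientation): joint angles nearest the present ones, or None.
- ctrl.read_camera(name): name is "scene" or "top"; returns the picture (480x640x3 uint8, blue, green, red); there is no depth.
- ctrl.camera_params(name): a dict with "fx", "fy", "cx", "cy" (pixels), "pose" (4x4, takes a point from camera to world coordinates). Camera axes: x right, y up, looking along -z (the intrinsics and any distortion apply to the point x, -y, -z); pixel columns grow to the right and rows downward; lengths in m; the calibration is good to about 2 mm. A picture is of the moment at which its call begins. camera_params takes no time and is no camera call.
A pose or a line that the arm cannot do raises ctrl.MotionError and nothing moves.
- ctrl.sign_off(): hands the job in; it is judged then, once.
Readings, each from a call of its own:
- ctrl.current_t(): time.
- ctrl.current_q(): joint angles.
- ctrl.current_dq(): joint speeds.
- ctrl.current_effort(): joint torques, N m.
- ctrl.current_tool_pos(): TCP position.
- ctrl.current_eef_rot(): TCP orientation.
- ctrl.current_contact_force(): force on the tool from outside, world axes, zero at the start.
- ctrl.current_wrist_torque(): the same for the moment, N m.
- ctrl.current_grip_width(): opening from 0.0 (shut) to 1.0 (fully open).
- ctrl.current_grasp_force(): force on a finger pad.
Only numpy, scipy, OpenCV 4.12 (cv2) and the standard library are available. Lean on these libraries where they do the work, as an engineer would, in place of code of your own. Each camera call takes 0.05 s, during which the arm holds its last target. There are 200 camera calls.

## Working session

There is one attempt and no reset: what is moved stays moved. The work goes in short steps, each a Python script; the robot and the scene stay as the last script left them, time stands still between calls to the robot, and variables do not carry over. Pictures are saved under pics/ and viewed, at most 10 in all, crops included, and the job is handed in when it is done.

```bash
mkdir -p pics
python3 - <<'E'
from bench import ctrl
import cv2
for n in("scene","top"):
    cv2.imwrite(f"pics/{n}0.png",ctrl.read_camera(n)); print(n,ctrl.camera_params(n))
print(ctrl.current_eef_rot(),ctrl.current_t())
E
```

```text
scene {'fx': 452.3154998537412, 'fy': 452.3154998537412, 'cx': 318.0819483229135, 'cy': 241.22253108633677, 'pose': array([[ 0.66245751, -0.54921205,  0.5094273 ,  0.93401002],
       [ 0.74909769,  0.48717954, -0.44889726, -0.31577233],
       [-0.00164277,  0.67898617,  0.73414922,  0.7183024 ],
       [ 0.        ,  0.        ,  0.        ,  1.        ]])}
top {'fx': 438.30971812304756, 'fy': 438.30971812304756, 'cx': 315.4690407368938, 'cy': 238.37381588540086, 'pose': array([[ 0.01507122,  0.98722772, -0.15860102,  0.33572075],
       [-0.99980116,  0.01280776, -0.01528394,  0.05416275],
       [-0.0130574 ,  0.15879983,  0.98722445,  0.98169997],
       [ 0.        ,  0.        ,  0.        ,  1.        ]])}
[[-9.62759170e-01  2.70360149e-01 -4.12187219e-04]
 [ 2.70360438e-01  9.62758619e-01 -1.03680991e-03]
 [ 1.16524716e-04 -1.10963737e-03 -9.99999378e-01]] 0.1
```

View pics/scene0.png

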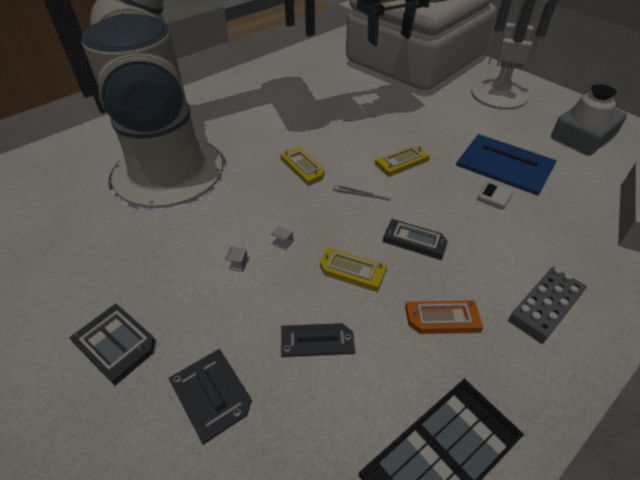

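View pics/top0.png

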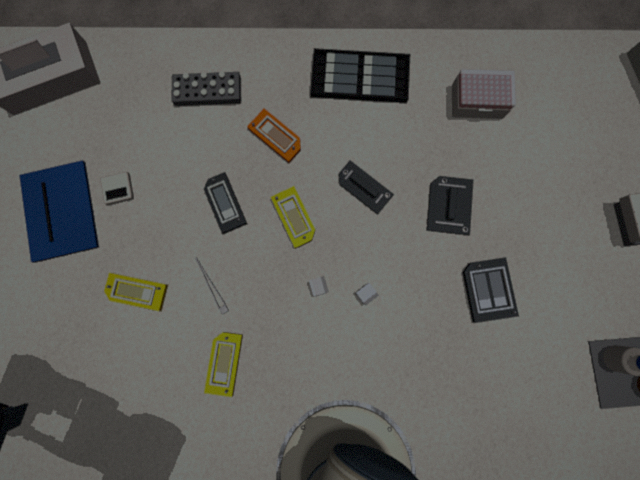

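The top view shows the lid near (365,187) and the base near (225,203). The scene view has them near (318,339) and (415,238). I'll enlarge these in both views.

Run:
```python
import cv2,numpy as np
def crop(n,x,y):
    im=cv2.imread(f"pics/{n}0.png")[y:y+60,x:x+80]
    im=cv2.resize(im,None,fx=5,fy=5,interpolation=cv2.INTER_CUBIC)
    im=cv2.convertScaleAbs(255*(im/255.)**.6,alpha=1.3)
    for i in range(0,80,10): cv2.line(im,(i*5+2,0),(i*5+2,5),(0,0,255),1);cv2.putText(im,str(x+i),(i*5,14),0,.32,(0,0,255))
    for i in range(0,60,10): cv2.line(im,(0,i*5+2),(5,i*5+2),(0,0,255),1);cv2.putText(im,str(y+i),(6,i*5+5),0,.32,(0,0,255))
    return im
a=np.hstack([crop("top",325,158),crop("scene",278,310)])
b=np.hstack([crop("top",185,172),crop("scene",375,208)])
cv2.imwrite("pics/c1.png",np.vstack([a,b]))
```

```text
(no output)
```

View pics/c1.png

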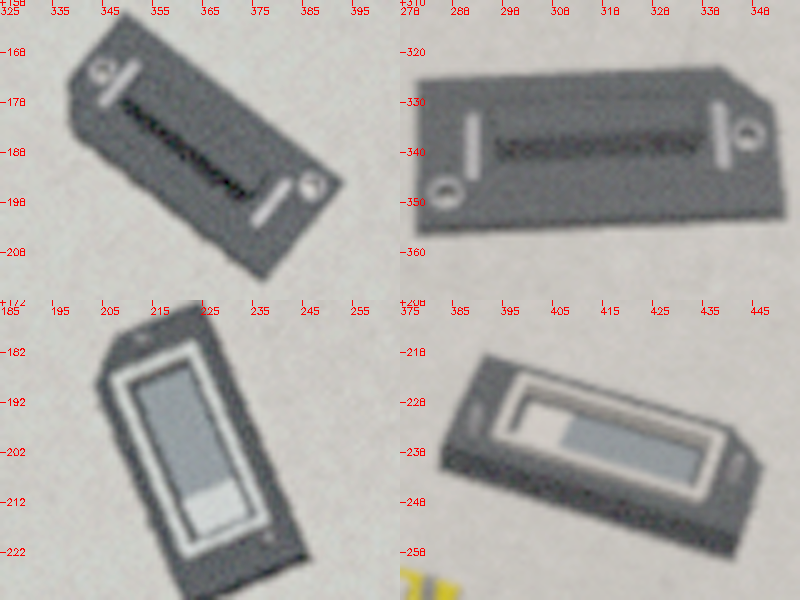

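```bash
cat > h.py <<'E'
import numpy as np
from scipy.optimize import least_squares
from bench import ctrl
def proj(n,P):
    c=ctrl.camera_params(n); T=c["pose"]; p=(np.asarray(P)-T[:3,3])@T[:3,:3]
    return np.c_[c["cx"]-c["fx"]*p[:,0]/p[:,2], c["cy"]+c["fy"]*p[:,1]/p[:,2]]
def world(v,M):
    c,s=np.cos(v[3]),np.sin(v[3]); return np.asarray(M)/1e3@np.array([[c,-s,0],[s,c,0],[0,0,1]]).T+v[:3]
def fit(obs,v0):   # obs: {cam:[(model mm, pixel)]}
    f=lambda v:np.concatenate([(proj(n,world(v,[m for m,_ in o]))-[p for _,p in o]).ravel() for n,o in obs.items()])
    r=least_squares(f,v0,loss="soft_l1"); print("pose",r.x[:3].round(4),"yaw",np.degrees(r.x[3]).round(2),"cov sd",np.sqrt(np.diag(np.linalg.inv(r.jac.T@r.jac))).round(4)[:4]*.5)
    print(f(r.x).reshape(-1,2).round(1).tolist()); return r.x
def px(off,*cs): return [((c[0]-2)/5+off[0],(c[1]-2)/5+off[1]) for c in cs]
E
python3 - <<'E'
from h import *
LM=[(54,0,8),(-54,-18,8),(65,-30,8),(-65,-30,8),(-65,30,8),(65,12,8),(47,30,8)]
t=px((325,158),(101,71),(313,186),(125,12),(343,183),(262,280),(68,82),(72,132))
s=px((278-80,310),(748,135),(446,192),(785,218),(418,235),(416,80),(773,105),(722,68))
L=fit({"top":list(zip(LM,t)),"scene":list(zip(LM,s))},[.45,-.05,0,.9])
GM=[(45.5,20.5,22),(45.5,-20.5,22),(-45.5,-20.5,22),(-45.5,20.5,22)]
t=px((185,172-60),(108,378),(192,340),(272,522),(190,558))
s=px((375-80,208-60),(726,432),(705,502),(493,435),(518,370))
B=fit({"top":list(zip(GM,t)),"scene":list(zip(GM,s))},[.42,.25,0,.4])
E
```

```text
pose [ 0.6152 -0.0382 -0.004 ] yaw 51.42 cov sd [0.00035 0.00035 0.0008  0.0054 ]
[[-0.1, 0.3], [-0.8, 0.2], [-0.5, -0.4], [0.2, -0.2], [0.2, 0.2], [-0.5, -0.9], [-0.1, -0.3], [-0.3, 0.6], [-0.0, 1.0], [0.2, -1.3], [-0.7, -1.2], [-0.1, 0.2], [0.1, 0.6], [-0.4, -0.1]]
pose [ 0.5731  0.2809 -0.0025] yaw 25.56 cov sd [0.0005  0.00065 0.00105 0.01015]
[[0.1, -0.1], [-0.1, 0.1], [-0.5, -0.8], [-0.8, -0.5], [-0.4, 0.0], [-0.6, -0.8], [-0.5, 0.3], [-0.1, 0.8]]
```

Residuals are under about 1 px and both heights come out within 4 mm of the bench, which fits the calibration. Next I'll grasp the rib and carry the lid over the base.

```bash
cat >> h.py <<'E'
def R(yaw,s=1):
    y=s*np.array([-np.sin(yaw),np.cos(yaw),0]); z=np.array([0,0,-1.]); return np.c_[np.cross(y,z),y,z]
E
python3 - <<'E'
from h import *
import cv2
L=np.array([.6152,-.0382]);ly=np.radians(51.42);B=np.array([.5731,.2809]);by=np.radians(25.56)
for s in(1,-1):
    a=ctrl.ik([*L,.1],R(ly,s)); b=ctrl.ik([*B,.1],R(by,s)); print(s,a,b)
s=min((1,-1),key=lambda s:abs(ctrl.ik([*L,.1],R(ly,s))[5])+abs(ctrl.ik([*B,.1],R(by,s))[5])); print("s",s)
ctrl.command_gripper(.5)
ctrl.goto([*L,.08],R(ly,s))
ctrl.move_l([*L,.02],.12)
hit=ctrl.move_l([*L,.004],.03,contact_N=3); print(hit,ctrl.current_tool_pos())
z=ctrl.current_tool_pos()[2]
ctrl.move_l([*L,z+.001],.05)
ctrl.command_gripper(0); print(ctrl.current_grip_width()*91,ctrl.current_grasp_force(),ctrl.current_contact_force())
ctrl.move_l([*L,.1],.12); 
ctrl.goto([*B,.09],R(by,s))
print(ctrl.current_tool_pos(),ctrl.current_grip_width()*91,ctrl.current_t(),ctrl.current_contact_force())
for n in("scene","top"): cv2.imwrite(f"pics/{n}1.png",ctrl.read_camera(n))
def crop(n,x,y):
    im=cv2.imread(f"pics/{n}1.png")[y:y+120,x:x+80]
    im=cv2.resize(im,None,fx=5,fy=5,interpolation=cv2.INTER_CUBIC)
    im=cv2.convertScaleAbs(255*(im/255.)**.6,alpha=1.3)
    return im
cv2.imwrite("pics/c2.png",np.hstack([crop("top",175,140),crop("scene",368,160)]))
E
```

```text
1 [-9.10190188e+00  3.30788476e+01  8.41685566e+01 -2.54444375e-14
  6.27525959e+01 -1.50521902e+02] [ 2.07531816e+01  3.46314023e+01  8.08486195e+01 -2.54444375e-14
  6.45199782e+01 -9.48068184e+01]
-1 [-9.10190188e+00  3.30788476e+01  8.41685566e+01 -2.54444375e-14
  6.27525959e+01  2.94780981e+01] [ 2.07531816e+01  3.46314023e+01  8.08486195e+01 -2.54444375e-14
  6.45199782e+01  8.51931816e+01]
s -1
False [ 0.61520409 -0.03821247  0.00396354]
0.9710345325566858 2.1559274196624756 [ 0.14236244 -0.76712652  4.91219766]
[0.57335315 0.28007407 0.08974298] 0.9327452677121996 8.25 [ 0.18595276  0.23628914 -0.28602791]
```

View pics/c2.png

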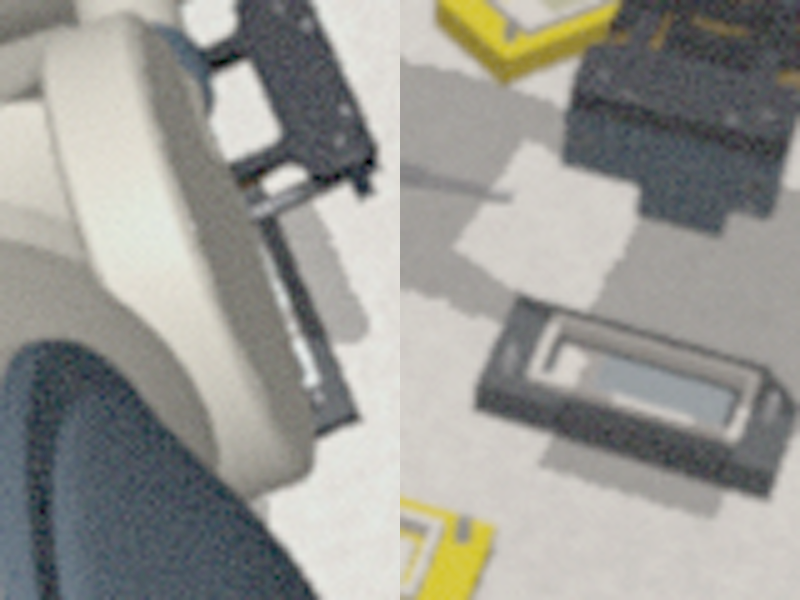

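The grasp missed: the fingers shut on nothing. I'll look at where the lid is now.

```bash
cat >> h.py <<'E'
import cv2
def crop(f,x,y,w=80,h=60,k=5):
    im=cv2.imread(f"pics/{f}.png")[y:y+h,x:x+w]
    im=cv2.resize(im,None,fx=k,fy=k,interpolation=cv2.INTER_CUBIC)
    return cv2.convertScaleAbs(255*(im/255.)**.6,alpha=1.3)
E
python3 - <<'E'
from h import *
cv2.imwrite("pics/c3.png",np.vstack([np.hstack([crop("top1",325,158),crop("scene1",278,310)]),np.hstack([crop("top0",325,158),crop("scene0",278,310)])]))
E
```

```text
(no output)
```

View pics/c3.png

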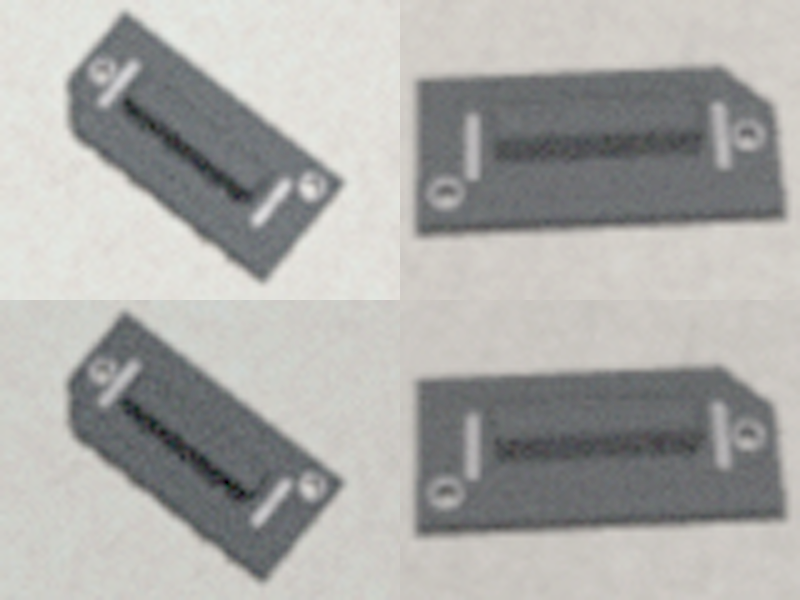

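The lid has not moved at all, so I'll check the calibration by projecting the robot base and the TCP into the pictures.

Run:
```python
from h import *
r=ctrl.current_eef_rot(); p=ctrl.current_tool_pos(); print(p,r.round(2).tolist(),ctrl.current_q())
for n in("scene","top"):
    im=cv2.imread(f"pics/{n}1.png")
    im=cv2.convertScaleAbs(255*(im/255.)**.7,alpha=1.3)
    th=np.linspace(0,6.28,25); P=np.r_[[[0,0,0]],[p],[p-r[:,2]*.08],[[.6152,-.0382,0]],[[.5731,.2809,.018]]]
    q=proj(n,P); print(n,q.round(1).tolist())
    for i,u in enumerate(q): cv2.drawMarker(im,tuple(int(k) for k in u),(0,0,255) if i else (0,255,0),0,12)
    cv2.imwrite(f"pics/d_{n}.png",im)
a=cv2.imread("pics/d_scene.png")[0:400,60:600];b=cv2.imread("pics/d_top.png")[100:480,140:540]
a=cv2.resize(a,(400,296)); b=cv2.resize(b,(400,380)); 
c=np.zeros((560,800,3),np.uint8); c[:]=0
a=cv2.imread("pics/d_scene.png")[30:330,240:500]; b=cv2.imread("pics/d_top.png")[100:400,140:460]
cv2.imwrite("pics/d.png",np.hstack([cv2.resize(a,(390,450)),cv2.resize(b,(410,450))]))
```

```text
[0.57356619 0.2797468  0.08991212] [[0.9, 0.43, -0.0], [0.43, -0.9, -0.0], [-0.0, 0.0, -1.0]] [ 2.06460557e+01  3.52986123e+01  8.13734695e+01 -9.47016620e-03
  6.33370012e+01  8.51446193e+01]
scene [[167.6, 170.5], [421.4, 210.8], [428.4, 179.9], [316.9, 339.8], [416.0, 234.9]]
top [[345.1, 472.1], [215.4, 192.7], [205.5, 181.8], [362.8, 186.9], [222.5, 201.2]]
```

View pics/d.png

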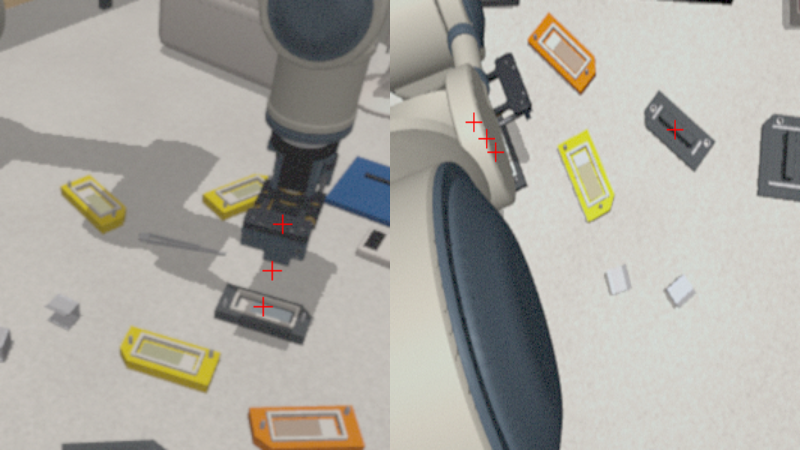

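Run:
```python
from h import *
L=np.array([.6152,-.0382]);ly=np.radians(51.42)
ctrl.move_l([*ctrl.current_tool_pos()[:2],.1],.1)
ctrl.command_gripper(.5); print(ctrl.current_grip_width(),ctrl.current_t())
ctrl.goto([*L,.05],R(ly,-1))
def st(n):
    print(n,ctrl.current_tool_pos().round(4),ctrl.current_grip_width(),ctrl.current_contact_force().round(2),ctrl.current_grasp_force(),ctrl.current_t()); cv2.imwrite(f"pics/{n}.png",ctrl.read_camera("scene"))
st("A")
print(ctrl.move_l([*L,.012],.08,contact_N=4)); st("B")
w=ctrl.command_gripper(.1); print(w); st("C")
k=lambda n:crop(n,268,270,100,75,4)
cv2.imwrite("pics/e.png",np.vstack([np.hstack([k("A"),k("B")]),np.hstack([k("C"),crop("scene1",370,150,100,75,4)])]))
```

```text
0.49992868865319334 9.425
A [ 0.6154 -0.0374  0.0502] 0.49854475259111264 [0.23 0.41 0.15] 0.0 10.6583
False
B [ 0.6152 -0.0382  0.0118] 0.5011316772485057 [-0.25  0.13 -0.16] 0.0 11.3333
False
C [ 0.6152 -0.0382  0.012 ] 0.09861356772690448 [ 0.05 -0.6  -0.79] 0.0 12.1
```

View pics/e.png

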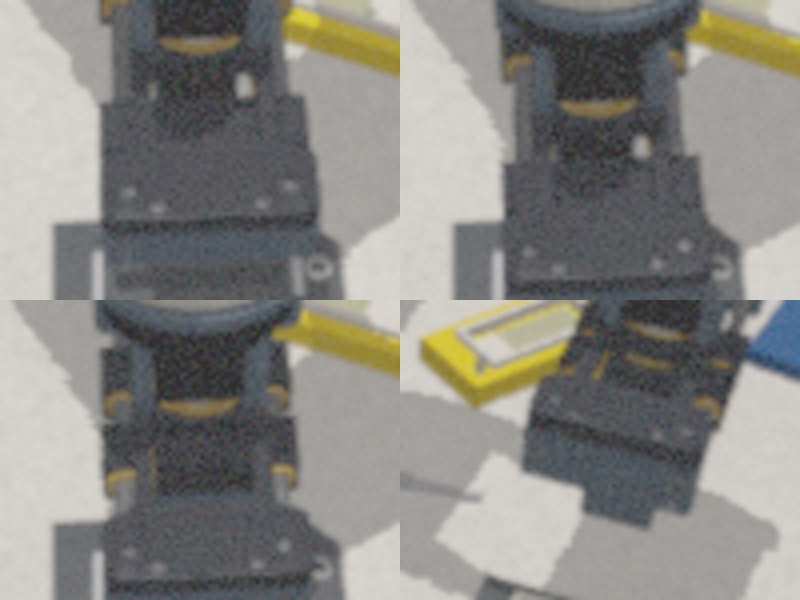

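The pictures show the shut fingertips about 25 mm higher than the reported TCP, judging from the lug under the hand in the lower-right crop (about pixel (424,205) against a projected 421,211 plus finger thickness). The missing contact agrees: the fingers closed above the rib. I'll find the plate by touch instead, descending slowly with a force stop.

Run:
```python
from h import *
L=np.array([.6152,-.0382])
def st(n): print(n,ctrl.current_tool_pos().round(4),round(ctrl.current_grip_width()*91,1),ctrl.current_contact_force().round(2),ctrl.current_grasp_force(),ctrl.current_t())
ctrl.command_gripper(.4); st("open")
try:
    hit=ctrl.move_l([*L,-.025],.03,contact_N=4); st(f"hit {hit}")
    if hit:
        z=ctrl.current_tool_pos()[2]
        ctrl.move_l([*L,z+.002],.05); ctrl.command_gripper(0); st("closed")
except ctrl.MotionError as e: print("ME",e)
```

```text
open [ 0.6152 -0.0382  0.012 ] 36.3 [0.56 0.2  0.11] 0.0 12.75
hit True [ 0.615  -0.0382 -0.0149] 36.7 [-3.37  0.42 15.12] 7.113160975277424 13.6167
closed [ 0.6151 -0.0382 -0.0131] 15.9 [ 0.24  0.31 -1.22] 29.999214112758636 14.3167
```

Contact came at the plate, and the fingers closed on 15.9 mm, which is the rib. Now lift, carry the lid over the base and look.

Run:
```python
from h import *
L=np.array([.6152,-.0382]);B=np.array([.5731,.2809]);by=np.radians(25.56)
def st(n): print(n,ctrl.current_tool_pos().round(4),round(ctrl.current_grip_width()*91,1),ctrl.current_contact_force().round(2),ctrl.current_grasp_force(),ctrl.current_t())
ctrl.move_l([*L,.05],.12); st("lift")
ctrl.goto([*B,.05],R(by,-1)); ctrl.move_l([*B,.037],.05); ctrl.sleep(.3); st("over")
print(ctrl.current_eef_rot().round(4).tolist())
for n in("scene","top"): cv2.imwrite(f"pics/{n}2.png",ctrl.read_camera(n))
def g(f,x,y,w,h,k):
    im=crop(f,x,y,w,h,k)
    for i in range(0,w,10): cv2.line(im,(i*k+2,0),(i*k+2,5),(0,0,255),1);cv2.putText(im,str(x+i),(i*k,14),0,.32,(0,0,255))
    for i in range(0,h,10): cv2.line(im,(0,i*k+2),(5,i*k+2),(0,0,255),1);cv2.putText(im,str(y+i),(6,i*k+5),0,.32,(0,0,255))
    return im
cv2.imwrite("pics/f.png",np.hstack([g("scene2",370,180,88,100,5),g("top2",180,150,70,100,5)]))
```

```text
lift [ 0.6148 -0.0381  0.0495] 16.0 [ 0.15  0.08 -2.34] 29.99925434589386 14.9917
over [0.5732 0.281  0.0372] 16.0 [-0.75 -0.17 -2.61] 29.999280273914337 16.925
[[0.9021, 0.4315, 0.0003], [0.4315, -0.9021, 0.0001], [0.0003, 0.0001, -1.0]]
```

View pics/f.png

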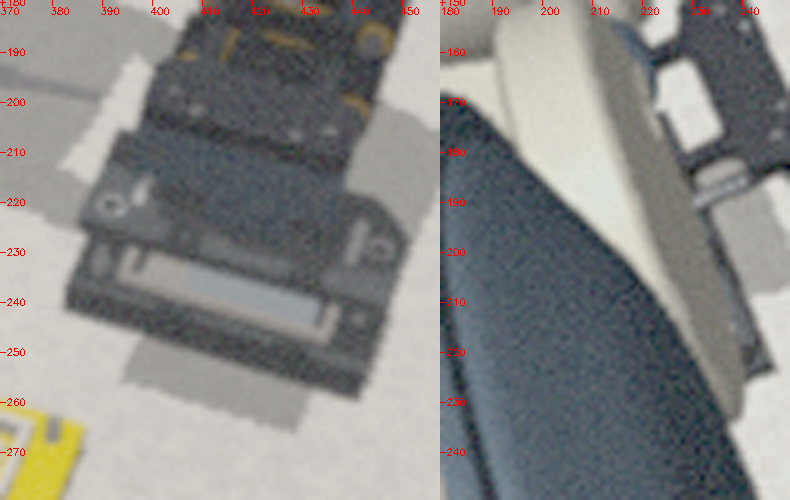

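The scene view shows the lid held level over the base, with hole A near (446,229) and hole B near (392,221). I'll compare lid and base in this same camera so the calibration error cancels.

Run:
```python
from h import *
def fitz(M,p,z,v0):
    f=lambda v:(proj("scene",world([v[0],v[1],z,v[2]],M))-p).ravel()
    r=least_squares(f,v0,loss="soft_l1"); print(r.x[:2].round(4),np.degrees(r.x[2]).round(2),f(r.x).reshape(-1,2).round(1).tolist()); return r.x
off=-.003
BM=[(45.5,20.5,22),(45.5,-20.5,22),(-45.5,-20.5,22),(-45.5,20.5,22),(-65,30,18),(-65,-30,18),(65,-30,18),(47,30,18),(65,12,18),(54,0,25),(-54,-18,25)]
s=px((375-80,208-60),(726,432),(705,502),(493,435),(518,370),(487,355),(443,447),(738,540),(733,425),(763,467),(738,460),(475,415))
b=fitz(BM,s,off,[.573,.281,.45])
LM=[(54,0,8),(-54,-18,8),(-65,30,8),(-65,-30,8),(65,-30,8),(65,12,8),(47,30,8)]
s=px((370,180),(381,248),(112,205),(122,132),(85,222),(378,303),(405,238),(370,195))
l=fitz(LM,s,.0503+off,[.573,.281,.45])
l2=fitz(LM[:2],s[:2],.0503+off,[.573,.281,.45])
l0=fitz([(54,0,8),(-54,-18,8),(65,-30,8),(-65,-30,8),(-65,30,8),(65,12,8),(47,30,8)],px((278-80,310),(748,135),(446,192),(785,218),(418,235),(416,80),(773,105),(722,68)),off,[.615,-.038,.9])
for q in(l,l2): print("lid-base",(q-b)[:2]*1e3,np.degrees(q-b)[2], "in base axes", (world([0,0,0,-b[2]],[[*(q-b)[:2]*1e3,0]])*1e3).round(2))
```

```text
[0.5733 0.2821] 24.59 [[0.0, 0.3], [-0.5, -0.7], [-0.1, -0.1], [0.6, 0.5], [-0.6, -0.5], [-0.4, -0.9], [0.8, -1.0], [0.0, 0.2], [0.4, -0.1], [-0.4, 1.3], [0.2, 1.0]]
[0.5731 0.2822] 26.31 [[-0.6, 0.1], [-0.3, 0.4], [-1.1, -0.8], [-1.7, -0.6], [2.5, 0.5], [1.1, -0.4], [1.1, 0.3]]
[0.5734 0.2835] 25.81 [[-0.2, -0.0], [0.2, 0.0]]
[ 0.6157 -0.0383] 51.42 [[-0.1, 0.6], [0.1, 0.9], [0.4, -1.3], [-0.6, -1.2], [0.0, 0.1], [0.3, 0.5], [-0.2, -0.2]]
lid-base [-0.17960027  0.11009617] 1.7257703347348106 in base axes [[-0.12  0.17  0.  ]]
lid-base [0.08044788 1.43625491] 1.2186616401864212 in base axes [[0.67 1.27 0.  ]]
```

Lid and base agree to about 1 mm and 1°. I'll apply half that correction and descend, watching for contact at pin-tip height.

```bash
cat >> h.py <<'E'
def st(n): print(n,ctrl.current_tool_pos().round(4),round(ctrl.current_grip_width()*91,1),ctrl.current_contact_force().round(2),ctrl.current_wrist_torque().round(2),ctrl.current_t().__round__(2))
E
python3 - <<'E'
from h import *
P=np.array([.5731,.2803]);yw=np.radians(25.1)
ctrl.move_l([*P,.025],.05,ori=R(yw,-1)); ctrl.sleep(.2); st("pre")
h=ctrl.move_l([*P,.010],.02,contact_N=5); st(h)
E
```

```text
pre [0.5732 0.2804 0.0252] 15.7 [ 0.36 -0.56 -1.59] [-0.13  0.1  -0.02] 17.62
False [0.573  0.2803 0.01  ] 15.8 [-1.11  1.21 -2.99] [ 0.09  0.28 -0.02] 18.52
```

There was no contact 9 mm below pin-tip height, so the pins are in the holes. Now press.

Run:
```python
from h import *
P=ctrl.current_tool_pos()[:2]; P=np.array([.573,.2803])
for z in (.0085,.007,.0055,.0045,.004,.0035,.003,.0025,.002,.0015,.001):
    h=ctrl.move_l([*P,z],.01); st(z)
    if ctrl.current_contact_force()[2]>24: break
ctrl.sleep(.5); st("end")
```

```text
0.0085 [0.5731 0.2804 0.0086] 15.7 [-1.19  1.41 -1.04] [ 0.17  0.36 -0.08] 18.82
0.007 [0.5731 0.2804 0.0071] 15.7 [-1.92  1.73  3.03] [ 0.28  0.54 -0.1 ] 19.12
0.0055 [0.5731 0.2804 0.0058] 15.5 [-3.2   0.71  5.94] [ 0.14  0.78 -0.13] 19.42
0.0045 [0.5731 0.2804 0.0049] 15.8 [-2.66  0.63  9.92] [ 0.08  0.9  -0.15] 19.67
0.004 [0.5731 0.2804 0.0049] 15.6 [-5.31 -1.12 16.57] [-0.18  1.32 -0.14] 19.92
0.0035 [0.5731 0.2804 0.0049] 15.6 [-8.69 -1.21 25.12] [-0.32  1.84 -0.04] 20.17
end [0.5731 0.2804 0.0049] 15.6 [-8.09 -2.29 24.9 ] [-0.32  1.79 -0.05] 20.67
```

The force rose stiffly at TCP 0.0049, exactly the flush height (lid at 18.0 mm). I'll relieve the side force and check by eye.

Run:
```python
from h import *
for dx in(.0005,.001):
    ctrl.move_l([.573-dx,.2803,.0034],.01); ctrl.sleep(.15); st(dx)
    if ctrl.current_contact_force()[0]>-3: break
for n in("scene","top"): cv2.imwrite(f"pics/{n}3.png",ctrl.read_camera(n))
cv2.imwrite("pics/g.png",np.hstack([crop("scene3",365,185,100,80,5),crop("top3",190,150,60,80,5)]))
```

```text
0.0005 [0.5732 0.2804 0.0049] 15.9 [-5.83 -2.27 24.55] [-0.44  1.45 -0.07] 21.07
0.001 [0.5732 0.2804 0.0049] 15.6 [-2.08 -2.53 21.56] [-0.51  0.98 -0.11] 21.47
```

View pics/g.png

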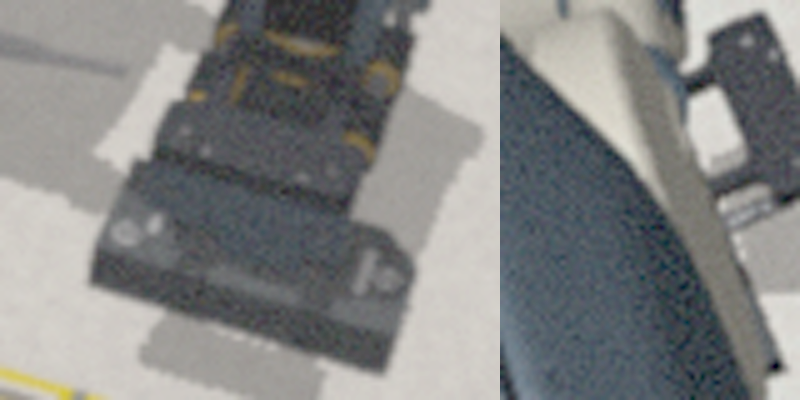

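The scene view shows the lid and base flush as one block. No gasket is showing along the front, both pins are in the ringed holes (about (390,231) and (442,241)) and the cut corners are together. I'll add a little press and hand in.

Run:
```python
from h import *
ctrl.move_l([.572,.2803,.0031],.01); ctrl.sleep(.4); st("final")
print(ctrl.sign_off())
```

```text
final [0.5732 0.2804 0.0049] 15.4 [-4.41 -3.   26.18] [-0.61  1.26 -0.11] 22.22
the job is handed in; nothing more can be done
None
```

The chamber is closed: the narrow lid is on both dowel pins with the cut corners together, flush as far as the front view and the 18.0 mm lid height show, and the hand was still pressing with about 26 N when I handed the job in at 22 s.

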